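# Pick the firm machine foot by squeezing

### The arm

A 7-joint arm with a two-finger parallel gripper is mounted at the origin on the work surface. World frame = base frame: x ahead of the robot, y to its left, z up, the work surface at z = 0. Lengths are in m, angles in rad, forces in N, time in s.
With the tool pointing down it reaches from about 0.4 to 0.85 m from the base axis. Payload 10.4 kg.
Tool frame: the origin (TCP) lies between the finger pads; the fingertips stand 17 mm ahead of it and the grasp point (between the pads) lies 2 mm behind it; x points along the fingers, y is the direction in which the jaws open and shut, and the axes are right-handed (so a half turn about x gives the same grasp; the last joint's range is limited). The gripper opens to 87 mm and grips with 3 to 60 N. Pads are 19 mm wide; open, the fingers measure 117 mm over their backs; the gripper's body (75 mm by 190 mm) begins 51 mm behind the grasp point.
Start: joints at [-1.252, 0.332, -0.065, 1.46, 0.022, 1.35, -0.088], TCP at [0.209, 0.589, 0.24] pointing down, gripper open.
Joint ranges: [-2.6, 2.6], [-0.5, 2.12], [-1.47, 1.34], [0.16, 2.42], [-1.27, 4.41], [0.06, 2.06], [-2.6, 2.6]. Speed limits (rad/s): [2.22, 2.22, 2.79, 2.79, 3.14, 3.14, 3.14].

### API

Orientations are given as a unit quaternion [x, y, z, w].
In Python, from bench import r, optics, close_job gives the robot as it stands.
- The arm moves only by the shell command python3 -m inch 'ROWS' [OPENING] [FORCE]. ROWS is JSON, a list of rows, each an object with "translation": the shift along the tool's x, y, z in cm, a list of three; "spin": the turn about the tool's x in degrees. In form: [{"translation": [tx, ty, tz], "spin": spin}, ...]. A call has 1 to 20 rows; each row shifts and turns the pose as measured when the row begins, along the tool's axes as they then stand; what a row does not reach is not made up. A row lasts 1/8 s, in which the tool goes at most 62.5 mm and 10.7 degrees, less where a joint would pass 70% of its speed; a pose out of reach is approached as far as the arm can. A call is refused whole if a number of a shift passes 6.25 or a number of a turn 10.7, either way. A call with a gripper value outside its range is refused whole. OPENING is the closure, from 0 (fully open) to 1 (shut), set as the call begins (- or left out, the last holds). The fingers move at their own pace and stop on an object; FORCE is the grip in N (left out, the last holds). Time passes only in rows, so rows that do not move let the fingers close. It gives the time, the measured TCP pose, the force and the opening at its end, in the units of the state.
- r.read_state(): the state, without advancing time (a new reading comes with each control period).
- optics.camera(name): name is "scene" or "top" or "wrist"; returns the picture (480x640x3 uint8, red, green, blue); there is no depth.
- optics.camera_model(name): a dict with "camera_matrix" (3x3 intrinsics, pixels), "world_from_camera" (4x4, takes a point from camera to world coordinates); the wrist camera has in their place "tool_from_camera" (4x4, takes a point from camera to tool coordinates, whose origin is the TCP and whose axes are the tool frame's). Camera axes: x right, y down, z forward; pixel columns grow to the right and rows downward; lengths in m; the calibration is good to about 2 mm. A picture is of the moment at which its call begins: read the wrist's pose just before it. camera_model takes no time and is no camera call.
- close_job(): hands the job in, once; it reports no verdict.
The state is a dict: "time": time; "joint_positions": joint angles; "joint_vel": joint speeds; "joint_torque": joint torques, N m; "ee_pos": TCP position; "eef_rot": TCP orientation; "ft_force": force on the tool from outside, world axes, zero at the start; "torque": the same for the moment, N m; "width": finger opening in m.
Only numpy, scipy, OpenCV 4.12 (cv2) and the standard library are available. Lean on these libraries where they do the work, as an engineer would, in place of code of your own. Each camera call takes 0.05 s, during which the arm holds its last target.

### The job

Two rubber-padded machine feet that look alike stand on the workbench: one still has a firm pad, the other has gone soft. Press the pad of one of them (or of both) straight down by about 8 mm and feel how hard it pushes back, then set the firm foot down upright in the shallow plywood tray and leave the soft one standing where it is on the bench.

Things in the scene. Friction and masses are not known exactly. Their poses are not given: they have to be found in the camera images.
- pad_a: rubber pad of foot A: upright plain steel cup, 44 mm diameter, 36 mm high, 0.30 kg, on the bench; from it stands a ribbed black pad, 34 mm diameter, 20 mm out. Origin: centre of the pad's top, on the axis, 56 mm above the cup's underside; z up. Pressed down, the pad sinks into the cup (14 mm to its stop) and springs back. To carry the foot, take it by the cup, fingers on both sides
- pad_b: rubber pad of foot B, same looks, sizes, mass, travel and origin as foot A (44 mm steel cup, pad top 56 mm above its underside). Either A or B is the firm one: which is not told. Squeezed by 8 mm, the firm pad pushes back with about 12 N, the soft one with about 3 N
- tray: shallow open plywood tray, fixed to the bench, on the left or the right of the feet: 150 mm (its x) by 190 mm (its y) by 30 mm high, walls and floor 8 mm thick, so inside 134 by 174 mm. Origin: centre of its underside, on the bench; the inner floor lies 8 mm above it. Empty. The other box, deeper and of grey plastic, holds dowels and has no part in the job
Not all that is in view belongs to the job. What is shaped like the part that bears pad_a but green or orange is not meant.

How it is judged:
On the way:
1. the pad of either foot is pressed down by 4.5 mm or more while the foot stands upright on the bench (((height (world z) of pad_a between 0.038 and 0.0515 m and angle between pad_a's own z axis and vertical below 0.17 rad and horizontal distance between pad_a and tray above 0.12 m) or (height (world z) of pad_b between 0.038 and 0.0515 m and angle between pad_b's own z axis and vertical below 0.17 rad and horizontal distance between pad_b and tray above 0.12 m))), for 0.1 s.
At the end, for the whole second after the job is handed in: The firm foot stands in the plywood tray, inside its walls, on its floor (within 5 mm) and upright within 10 degrees, let go and at rest; the soft foot stands upright (within 10 degrees) and at rest on the bench within 40 mm of where it began (x of pad_a in the frame of tray between -0.07 and 0.07 m and y of pad_a in the frame of tray between -0.09 and 0.09 m and z of pad_a in the frame of tray between 0.059 and 0.069 m and angle between each of pad_a, pad_b's own z axis and vertical below 0.17 rad and linear speed of each of pad_a, pad_b below 0.02 m/s and distance of pad_b from where it was at the start of the episode below 0.04 m); the robot touches nothing.
It also fails if it takes over 46 s, if anything falls off the work surface, if the arm or the gripper's body presses on something with over 40 N, if the wrist force passes 120 N, or if a joint passes its speed limit or range.

## Working session

There is one attempt and no reset: what is moved stays moved. The work goes in short steps, Python scripts to look and compute and a shell command to move; the robot and the scene stay as the last step left them, time stands still between calls to the robot, and variables do not carry over. Pictures are saved under pics/ and viewed, and the job is handed in when it is done.

```bash
ls; mkdir -p pics; python3 - <<'E'
from bench import r, optics
import cv2,numpy as np
s=r.read_state(); print({k:np.round(v,3).tolist() for k,v in s.items()})
for n in ["scene","top"]:
    cv2.imwrite(f"pics/{n}0.png",optics.camera(n)[:,:,::-1])
    m=optics.camera_model(n); print(n,np.round(m["camera_matrix"],1).tolist(),np.round(m["world_from_camera"],3).tolist())
m=optics.camera_model("wrist");print(np.round(m["camera_matrix"],1).tolist(),np.round(m["tool_from_camera"],3).tolist())
E
```

```text
pics
{'time': 0.0, 'joint_positions': [-1.252, 0.333, -0.065, 1.461, 0.022, 1.35, -0.088], 'joint_vel': [0.0, -0.0, -0.001, -0.0, -0.0, 0.0, 0.0], 'joint_torque': [0.001, -62.327, 0.025, -38.989, -0.061, 0.04, 0.0], 'ee_pos': [0.209, 0.589, 0.239], 'eef_rot': [0.12, 0.697, -0.121, 0.697], 'ft_force': [1.564, 0.534, -0.951], 'torque': [0.029, -0.01, 0.032], 'width': 0.087}
scene [[594.0, 0.0, 319.7], [0.0, 594.0, 243.8], [0.0, 0.0, 1.0]] [[-0.399, 0.595, -0.698, 1.222], [0.917, 0.269, -0.295, 0.294], [0.012, -0.757, -0.653, 0.723], [0.0, 0.0, 0.0, 1.0]]
top [[444.7, 0.0, 312.0], [0.0, 444.7, 242.3], [0.0, 0.0, 1.0]] [[-0.008, -0.998, 0.056, 0.477], [-1.0, 0.009, 0.017, -0.016], [-0.017, -0.056, -0.998, 0.889], [0.0, 0.0, 0.0, 1.0]]
[[431.4, 0.0, 314.0], [0.0, 431.4, 240.5], [0.0, 0.0, 1.0]] [[-0.001, -0.276, 0.961, -0.146], [1.0, 0.0, 0.001, 0.001], [-0.001, 0.961, 0.276, -0.075], [0.0, 0.0, 0.0, 1.0]]
```

View pics/scene0.png

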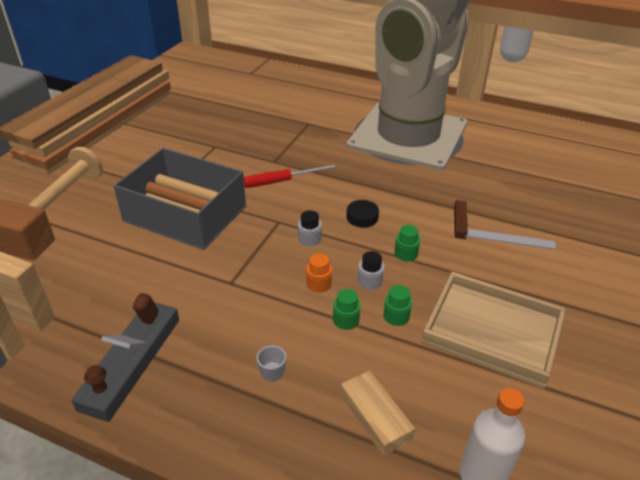

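View pics/top0.png

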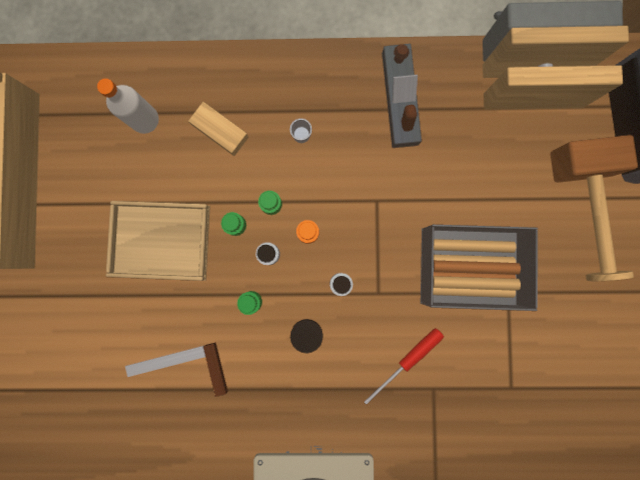

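Candidates for the feet in top view: steel cups with a black pad at (267,254) and (341,285). The green and orange ones at (269,202), (233,224), (249,303) and (307,231) are decoys. The empty cup at (301,130) has no pad, and the black disc at (306,336) has no cup. The plywood tray is at (157,241). I'll measure these and confirm with a crop.

```bash
cat > h.py <<'E'
import cv2,numpy as np
from bench import r, optics
def ray(n,uv,s=None):
    m=optics.camera_model(n);K=np.array(m["camera_matrix"])
    d=np.linalg.inv(K)@[uv[0],uv[1],1]
    if n=="wrist":
        from scipy.spatial.transform import Rotation as R
        T=np.eye(4);T[:3,:3]=R.from_quat(s["eef_rot"]).as_matrix();T[:3,3]=s["ee_pos"]
        W=T@np.array(m["tool_from_camera"])
    else: W=np.array(m["world_from_camera"])
    return W[:3,3],W[:3,:3]@d
def plane(n,uv,z,s=None):
    o,d=ray(n,uv,s);return o+d*(z-o[2])/d[2]
def tri(a,b):
    (o1,d1),(o2,d2)=a,b
    t=np.linalg.lstsq(np.c_[d1,-d2],o2-o1,rcond=None)[0]
    p,q=o1+d1*t[0],o2+d2*t[1];return (p+q)/2,np.linalg.norm(p-q)
def blobs(img,amin=60,amax=900,v=45):
    m=(img.max(2)<v).astype(np.uint8)
    n,l,st,c=cv2.connectedComponentsWithStats(m)
    return [(np.round(c[i],1).tolist(),int(st[i,4]),st[i,:4].tolist()) for i in range(1,n) if amin<st[i,4]<amax]
E
python3 - <<'E'
from h import *
t=cv2.imread("pics/top0.png");s=cv2.imread("pics/scene0.png")
for n,i in(("top",t),("scene",s)):
    for b in blobs(i): 
        if 200<b[0][0]<420 and 180<b[0][1]<330: print(n,b,plane(n,b[0],.056).round(4))
a=cv2.resize(t[180:320,200:380],None,fx=3,fy=3);b=cv2.resize(s[190:320,280:440],None,fx=3,fy=3)
h=max(a.shape[0],b.shape[0])
cv2.imwrite("pics/crop_t.png",a);cv2.imwrite("pics/crop_s.png",b)
cv2.imwrite("pics/crop_tray.png",cv2.resize(t[190:290,95:220],None,fx=5,fy=5))
E
```

```text
scene ([362.3, 213.4], 656, [347, 201, 31, 26]) [0.3998 0.0301 0.056 ]
scene ([309.4, 219.6], 235, [302, 212, 16, 17]) [ 0.4564 -0.0506  0.056 ]
scene ([371.5, 261.3], 290, [363, 252, 18, 20]) [0.5154 0.0894 0.056 ]
```

View pics/crop_t.png

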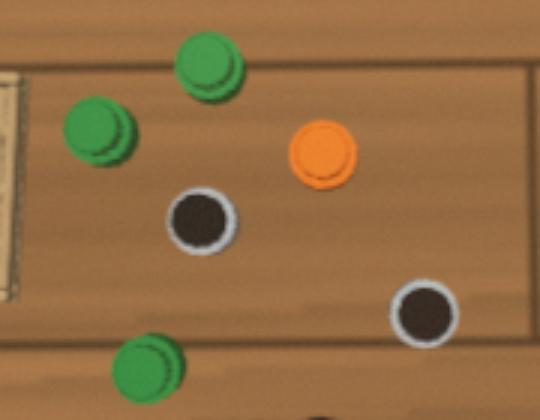

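View pics/crop_s.png

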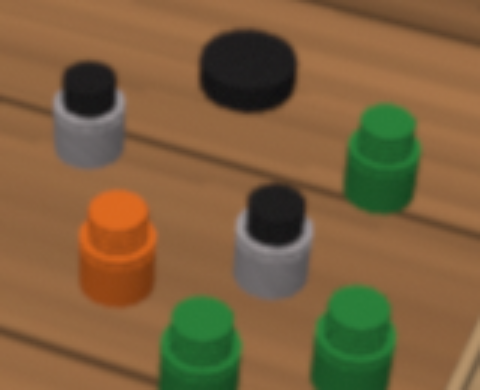

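View pics/crop_tray.png

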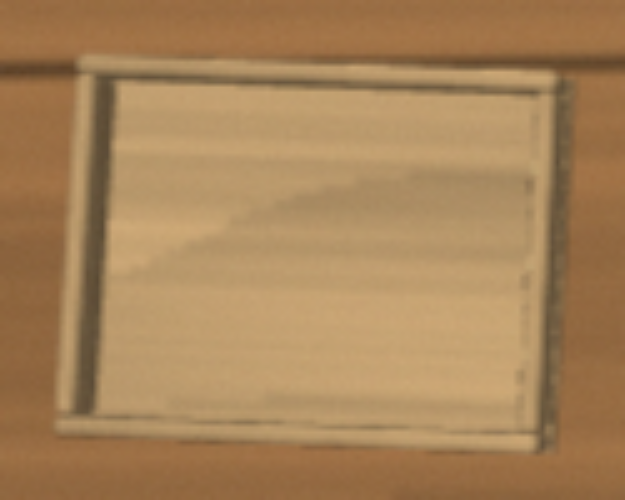

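Both crops confirm it: only the feet at top (267,254) and (341,285) have a bright steel cup with a dark pad. The neighbours are all green or orange. Next I'll compute positions.

```bash
python3 - <<'E'
from h import *
t=cv2.imread("pics/top0.png");s=cv2.imread("pics/scene0.png")
def near(img,c,v,box=14):
    best=[b for b in blobs(img,60,900,v) if np.hypot(b[0][0]-c[0],b[0][1]-c[1])<box]; return best
for c,cs in (((267,254),(371,258)),((341,285),(310,217))):
    b=near(t,c,75);print(b)
    p=plane("top",b[0][0],.056)
    # scene pad: top-ellipse centre ~ use bbox left/right & top
    print(p.round(4))
# scene: pad top ellipse centres read from crop
for c,uv in (((267,254),(280+276/3,190+200/3)),((341,285),(280+89/3,190+76/3))):
    b=near(t,c,75)[0][0]
    print("scene plane",plane("scene",uv,.056).round(4),"tri",tri(ray("top",b),ray("scene",uv)))
P=[plane("top",u,.03)[:2] for u in((111,201.5),(206.5,204.5),(203,279),(106.3,276.))]
P=np.array(P);print(P.round(4),P.mean(0).round(4),np.linalg.norm(P-np.roll(P,-1,0),axis=1).round(3))
for n,u in dict(g1=(269,202),g2=(233,223),g3=(248.5,303),o=(307.5,231)).items(): print(n,plane("top",u,.056).round(3))
# measured start axes
from scipy.spatial.transform import Rotation as R
S=r.read_state();print(R.from_quat(S["eef_rot"]).as_matrix().round(3),S["ee_pos"],S["time"])
E
```

```text
[([265.8, 253.0], 231, [258, 245, 17, 17])]
[0.5045 0.0844 0.056 ]
[([341.2, 284.3], 224, [333, 276, 17, 17])]
[ 0.4449 -0.0563  0.056 ]
scene plane [0.5042 0.0863 0.056 ] tri (array([0.50416916, 0.08535157, 0.05559668]), np.float64(0.0018635912209285835))
scene plane [ 0.4448 -0.0553  0.056 ] tri (array([ 0.44465845, -0.05583989,  0.05572789]), np.float64(0.0009434987547002261))
[[0.6091 0.3914]
 [0.6011 0.2033]
 [0.4561 0.2094]
 [0.4635 0.3981]] [0.5324 0.3005] [0.188 0.145 0.189 0.146]
g1 [0.601 0.078 0.056]
g2 [0.562 0.146 0.056]
g3 [0.411 0.117 0.056]
o [0.545 0.006 0.056]
[[-0.     0.335  0.942]
 [-0.001  0.942 -0.335]
 [-1.    -0.001  0.   ]] [0.20936221 0.58855807 0.23883566] 0.1
```

Both feet triangulate within 2 mm, at the expected 56 mm pad height: F1 at (0.504, 0.085) and F2 at (0.445, -0.056). The tray centre is (0.532, 0.300), measuring 146×189 mm as it should. I'll go to F1 first with the gripper shut.

```bash
python3 -m inch '[{"translation":[0,-3.4,4.05],"spin":0},{"translation":[0,-3.4,4.05],"spin":0},{"translation":[0,-3.4,4.05],"spin":0},{"translation":[0,-3.4,4.05],"spin":0},{"translation":[0,-3.4,4.05],"spin":0},{"translation":[0,-3.4,4.05],"spin":0},{"translation":[0,-3.4,4.05],"spin":0},{"translation":[0,-3.4,4.05],"spin":0},{"translation":[0,-3.4,4.05],"spin":0},{"translation":[0,-3.4,4.05],"spin":0},{"translation":[0,0,0],"spin":-10.6},{"translation":[0,0,0],"spin":0}]' 1 20
cat > go.py <<'E'
import sys
from h import *
from scipy.spatial.transform import Rotation as R
S=r.read_state();M=R.from_quat(S["eef_rot"]).as_matrix()
g=np.array(eval(sys.argv[1]))
print("t",round(S["time"],2),"pos",S["ee_pos"].round(4) if hasattr(S["ee_pos"],'round') else S["ee_pos"],"tool cm",(M.T@(g-S["ee_pos"])*100).round(2),"jaw deg",np.degrees(np.arctan2(M[1,1],M[0,1])).round(1),"tilt",M[2,0].round(4),"f",np.round(S["ft_force"],2),"w",round(float(S["width"]),4))
E
python3 go.py '[.504,.0853,.09]'
```

```text
time: 1.6
ee_pos: [0.483, 0.1157, 0.2354]
eef_rot: [0.053, 0.706, -0.056, 0.704]
ft_force: [0.3, -0.3, -0.9]
width: 0.0003
t 1.6 pos [0.483  0.1157 0.2354] tool cm [14.55 -2.6   2.6 ] jaw deg 81.2 tilt -1.0 f [ 0.3  -0.29 -0.86] w 0.0003
```

```bash
python3 -m inch '[{"translation":[2,-2.6,2.6],"spin":0},{"translation":[5,0,0],"spin":0},{"translation":[4,0,0],"spin":0},{"translation":[0,0,0],"spin":0}]'
python3 go.py '[.504,.0853,.08]'
python3 - <<'E'
from h import *
cv2.imwrite("pics/w1.png",optics.camera("wrist")[:,:,::-1])
E
```

```text
time: 2.1
ee_pos: [0.5044, 0.0873, 0.1232]
eef_rot: [0.058, 0.706, -0.061, 0.703]
ft_force: [0.8, 0.5, 0.6]
width: 0.0004
t 2.1 pos [0.5044 0.0873 0.1232] tool cm [ 4.32 -0.18  0.01] jaw deg 80.4 tilt -1.0 f [0.77 0.49 0.6 ] w 0.0004
```

View pics/w1.png

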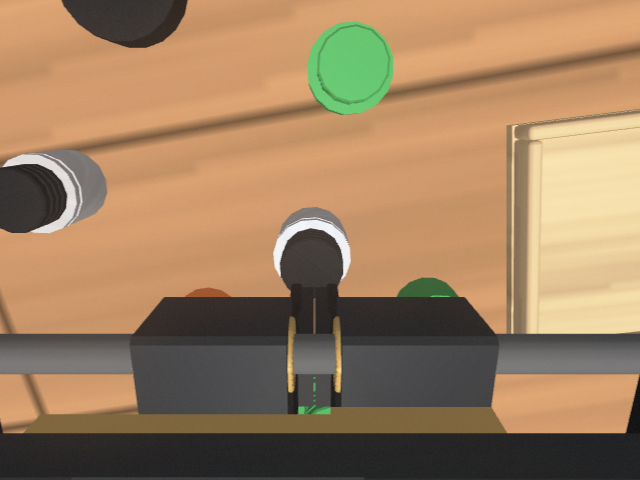

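The wrist view shows the F1 pad (about 312,262) directly under the shut fingertips (about 315,300), so they are aligned. I'll descend to just above the pad.

```bash
python3 -m inch '[{"translation":[3,-0.15,0],"spin":0},{"translation":[1.1,0,0],"spin":0},{"translation":[0,0,0],"spin":0},{"translation":[0,0,0],"spin":0}]'
python3 go.py '[.504,.0853,.065]'
```

```text
time: 2.65
ee_pos: [0.5093, 0.0889, 0.0903]
eef_rot: [0.061, 0.702, -0.059, 0.707]
ft_force: [-0.4, -0.5, 0.2]
width: 0.0004
t 2.65 pos [0.5093 0.0889 0.0903] tool cm [ 2.52 -0.45 -0.48] jaw deg 80.3 tilt -1.0 f [-0.4  -0.46  0.2 ] w 0.0004
```

```bash
python3 -m inch '[{"translation":[0.7,-0.4,-0.5],"spin":0},{"translation":[0,0,0],"spin":0}]'
python3 go.py '[.504,.0853,.065]'; python3 -c "
from scipy.spatial.transform import Rotation as R
from bench import r
print(R.from_quat(r.read_state()['eef_rot']).as_matrix().round(4))"
```

```text
time: 2.9
ee_pos: [0.504, 0.0858, 0.0842]
eef_rot: [0.061, 0.701, -0.059, 0.708]
ft_force: [0.4, 0.3, -0.1]
width: 0.0004
t 2.9 pos [0.504  0.0858 0.0842] tool cm [ 1.92 -0.06 -0.01] jaw deg 80.2 tilt -1.0 f [ 0.43  0.25 -0.08] w 0.0004
[[ 0.0096  0.1694  0.9855]
 [ 0.0019  0.9855 -0.1694]
 [-1.      0.0034  0.0091]]
```

```bash
python3 -m inch '[{"translation":[0.9,0,0],"spin":0},{"translation":[0,0,0],"spin":0}]'
python3 go.py '[.504,.0853,.065]'
python3 -m inch '[{"translation":[0.5,0,0],"spin":0},{"translation":[0.3,0,0],"spin":0}]'
python3 go.py '[.504,.0853,.065]'
```

```text
time: 3.15
ee_pos: [0.5041, 0.0858, 0.0747]
eef_rot: [0.061, 0.701, -0.059, 0.708]
ft_force: [-0.2, 0.1, -0.5]
width: 0.0005
t 3.15 pos [0.5041 0.0858 0.0747] tool cm [ 0.97 -0.06 -0.01] jaw deg 80.2 tilt -0.9999 f [-0.19  0.14 -0.46] w 0.0005
time: 3.4
ee_pos: [0.5048, 0.086, 0.0671]
eef_rot: [0.061, 0.701, -0.059, 0.708]
ft_force: [-4.1, 0.1, 10.7]
width: 0.0003
t 3.4 pos [0.5048 0.086  0.0671] tool cm [ 0.21 -0.08 -0.07] jaw deg 80.2 tilt -0.9999 f [-4.05  0.09 10.65] w 0.0003
```

```bash
python3 -m inch '[{"translation":[0.2,0,-0.05],"spin":0},{"translation":[0,0,0],"spin":0}]'
python3 go.py '[.504,.0853,.065]'
```

```text
time: 3.65
ee_pos: [0.5048, 0.0859, 0.0659]
eef_rot: [0.062, 0.701, -0.059, 0.708]
ft_force: [-5.6, -0.7, 11.4]
width: 0.0003
t 3.65 pos [0.5048 0.0859 0.0659] tool cm [ 0.09 -0.08 -0.07] jaw deg 80.2 tilt -0.9999 f [-5.64 -0.71 11.39] w 0.0003
```

The pad pushes back with 11.4 N at about 7 mm, against about 2.7 N for a soft one, so F1 is the firm foot. I'll lift, open, and check that the foot hasn't moved.

```bash
python3 -m inch '[{"translation":[-2,0,0],"spin":0},{"translation":[-3.5,0,0],"spin":0},{"translation":[0,0,0],"spin":0}]' 0.15
python3 go.py '[.504,.0853,.024]'
python3 - <<'E'
from h import *
cv2.imwrite("pics/w2.png",optics.camera("wrist")[:,:,::-1])
E
```

```text
time: 4.03
ee_pos: [0.5045, 0.0858, 0.1218]
eef_rot: [0.062, 0.701, -0.059, 0.708]
ft_force: [-0.7, -0.3, -0.5]
width: 0.023
t 4.03 pos [0.5045 0.0858 0.1218] tool cm [ 9.78 -0.1  -0.14] jaw deg 80.2 tilt -0.9999 f [-0.67 -0.32 -0.49] w 0.023
```

View pics/w2.png

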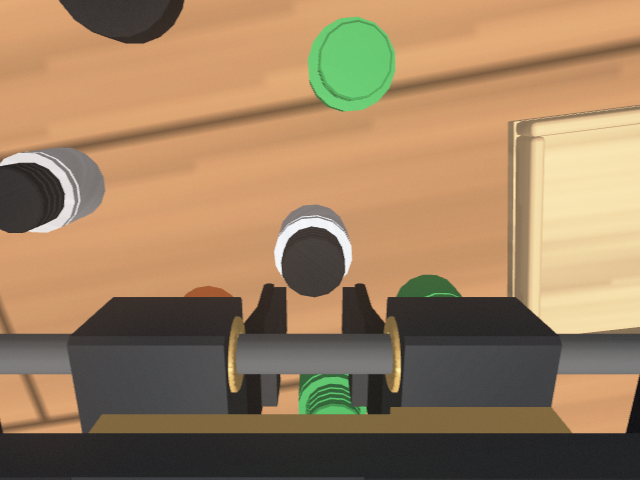

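F1 still stands upright, with its pad at about (314,263) between the opening fingers. Next is a ray check on the pad top, and waiting for the fingers to open.

```bash
python3 -m inch '[{"translation":[0,0,0],"spin":0},{"translation":[0,-0.1,-0.1],"spin":0},{"translation":[0,0,0],"spin":0}]' 0.15
python3 - <<'E'
from h import *
s=r.read_state();im=optics.camera("wrist")[:,:,::-1]
print([(b,plane("wrist",b[0],.056,s).round(4)) for b in blobs(im,800,20000,75) if b[0][1]<300])
E
python3 go.py '[.504,.0853,.024]'
```

```text
time: 4.45
ee_pos: [0.5008, 0.0845, 0.1177]
eef_rot: [0.06, 0.703, -0.06, 0.706]
ft_force: [-0.6, -0.5, 0.3]
width: 0.0565
[(([127.5, 20.2], 4778, [59, 0, 130, 50]), array([0.374 , 0.0254, 0.056 ])), (([28.8, 205.1], 3875, [0, 171, 66, 71]), array([ 0.4449, -0.0457,  0.056 ])), (([317.0, 271.2], 3556, [286, 236, 63, 71]), array([0.5025, 0.0872, 0.056 ]))]
t 4.5 pos [0.5008 0.0845 0.1177] tool cm [9.38 0.12 0.26] jaw deg 80.2 tilt -1.0 f [-0.22 -0.36  0.3 ] w 0.0603
```

```bash
python3 -m inch '[{"translation":[2,0.15,0.25],"spin":0},{"translation":[2,0,0],"spin":0},{"translation":[0,0,0],"spin":0},{"translation":[0,0,0],"spin":0}]' 0.15
python3 go.py '[.5035,.086,.024]'
```

```text
time: 5.0
ee_pos: [0.5041, 0.0857, 0.0771]
eef_rot: [0.06, 0.703, -0.06, 0.706]
ft_force: [-0.3, -0.3, 0.5]
width: 0.0735
t 5.0 pos [0.5041 0.0857 0.0771] tool cm [ 5.31  0.02 -0.09] jaw deg 80.2 tilt -1.0 f [-0.35 -0.33  0.47] w 0.0735
```

```bash
python3 -m inch '[{"translation":[2,0,0],"spin":0},{"translation":[2,0,0],"spin":0},{"translation":[1.2,0,0],"spin":0},{"translation":[0,0,0],"spin":0}]' 0.15
python3 go.py '[.5035,.086,.024]'
```

```text
time: 5.5
ee_pos: [0.5067, 0.0865, 0.0271]
eef_rot: [0.061, 0.701, -0.059, 0.708]
ft_force: [0.3, 0.4, -0.9]
width: 0.0738
t 5.5 pos [0.5067 0.0865 0.0271] tool cm [ 0.31 -0.1  -0.31] jaw deg 80.2 tilt -0.9999 f [ 0.32  0.38 -0.91] w 0.0738
```

```bash
python3 -m inch '[{"translation":[0.4,-0.05,-0.3],"spin":0},{"translation":[0,0,0],"spin":0}]'
python3 go.py '[.5035,.086,.024]'
python3 -m inch '[{"translation":[0,0,0],"spin":0},{"translation":[0,0,0],"spin":0},{"translation":[0,0,0],"spin":0},{"translation":[0,0,0],"spin":0},{"translation":[0,0,0],"spin":0},{"translation":[0,0,0],"spin":0}]' 1 25
python3 go.py '[.532,.3,.12]'
```

```text
time: 5.75
ee_pos: [0.5042, 0.0868, 0.0241]
eef_rot: [0.062, 0.701, -0.059, 0.708]
ft_force: [0.8, -0.5, -0.1]
width: 0.0739
t 5.75 pos [0.5042 0.0868 0.0241] tool cm [ 0.01 -0.09 -0.06] jaw deg 80.2 tilt -0.9999 f [ 0.77 -0.49 -0.06] w 0.0739
time: 6.5
ee_pos: [0.5048, 0.0867, 0.0249]
eef_rot: [0.062, 0.7, -0.059, 0.709]
ft_force: [-0.1, -0.2, -0.2]
width: 0.0435
t 6.5 pos [0.5048 0.0867 0.0249] tool cm [-9.4  21.53 -0.82] jaw deg 80.2 tilt -0.9999 f [-0.12 -0.22 -0.17] w 0.0435
```

Gripped at 43.5 mm (the cup is 44). I'll lift and carry it to the tray.

```bash
python3 -m inch '[{"translation":[-2,0,0],"spin":0},{"translation":[-4,0,0],"spin":0},{"translation":[-4,0,0],"spin":0},{"translation":[0,0,0],"spin":0},{"translation":[0,3,0],"spin":0},{"translation":[0,4.5,0],"spin":0},{"translation":[0,4.5,0],"spin":0},{"translation":[0,4.5,0],"spin":0},{"translation":[0,4,0],"spin":0},{"translation":[0,0,0],"spin":0},{"translation":[0,0,0],"spin":0}]'
python3 go.py '[.532,.3,.033]'
python3 - <<'E'
from h import *
cv2.imwrite("pics/s3.png",optics.camera("scene")[:,:,::-1])
E
```

```text
time: 7.88
ee_pos: [0.5318, 0.2911, 0.1136]
eef_rot: [0.059, 0.706, -0.063, 0.703]
ft_force: [0.1, -0.4, -3.5]
width: 0.0434
t 7.88 pos [0.5318 0.2911 0.1136] tool cm [ 8.06  0.93 -0.09] jaw deg 80.1 tilt -1.0 f [ 0.09 -0.41 -3.5 ] w 0.0434
```

View pics/s3.png

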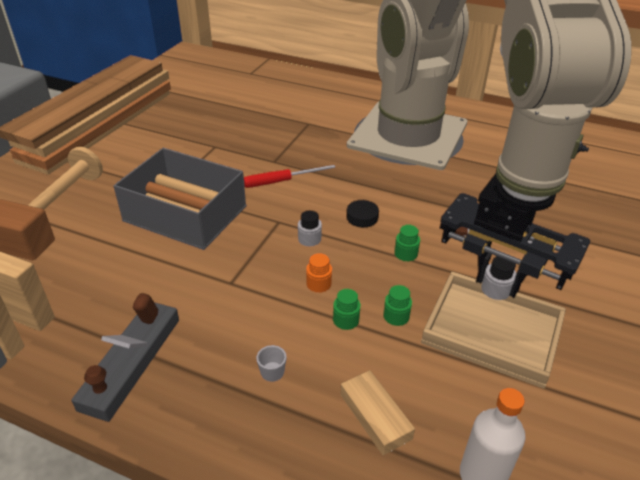

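The foot is held upright at about (498,280), above the tray. The force reads -3.5 N, which fits 0.30 kg. The soft foot is untouched at (310,228). Lowering now.

```bash
python3 -m inch '[{"translation":[2,0.8,0],"spin":0},{"translation":[2,0,0],"spin":0},{"translation":[2,0,0],"spin":0},{"translation":[1,0,0],"spin":0},{"translation":[0,0,0],"spin":0},{"translation":[0,0,0],"spin":0}]'
python3 go.py '[.532,.3,.033]'
```

```text
time: 8.68
ee_pos: [0.5317, 0.2965, 0.0368]
eef_rot: [0.06, 0.707, -0.065, 0.702]
ft_force: [0.5, 0.1, -3.6]
width: 0.0431
t 8.68 pos [0.5317 0.2965 0.0368] tool cm [ 0.38  0.35 -0.03] jaw deg 79.9 tilt -0.9999 f [ 0.5   0.08 -3.59] w 0.0431
```

```bash
python3 -m inch '[{"translation":[0.3,0,0],"spin":0},{"translation":[0,0,0],"spin":0}]'
python3 go.py '[.532,.3,.033]'
python3 -m inch '[{"translation":[0.1,0,0],"spin":0},{"translation":[0,0,0],"spin":0}]'
python3 go.py '[.532,.3,.033]'
```

```text
time: 8.93
ee_pos: [0.5323, 0.297, 0.0347]
eef_rot: [0.06, 0.707, -0.064, 0.702]
ft_force: [-0.6, 0.5, -3.0]
width: 0.0435
t 8.93 pos [0.5323 0.297  0.0347] tool cm [ 0.17  0.29 -0.08] jaw deg 79.9 tilt -1.0 f [-0.59  0.55 -2.98] w 0.0435
time: 9.18
ee_pos: [0.5326, 0.2972, 0.0342]
eef_rot: [0.06, 0.706, -0.064, 0.702]
ft_force: [0.3, 0.1, -3.9]
width: 0.0433
t 9.18 pos [0.5326 0.2972 0.0342] tool cm [ 0.12  0.27 -0.11] jaw deg 79.9 tilt -1.0 f [ 0.34  0.1  -3.89] w 0.0433
```

```bash
python3 -m inch '[{"translation":[0.15,0,0],"spin":0},{"translation":[0,0,0],"spin":0}]'
python3 go.py '[.532,.3,.033]'
```

```text
time: 9.43
ee_pos: [0.5328, 0.2973, 0.0334]
eef_rot: [0.06, 0.706, -0.064, 0.702]
ft_force: [-0.8, -1.5, -2.1]
width: 0.0433
t 9.43 pos [0.5328 0.2973 0.0334] tool cm [ 0.04  0.26 -0.13] jaw deg 79.9 tilt -1.0 f [-0.82 -1.49 -2.14] w 0.0433
```

```bash
python3 -m inch '[{"translation":[0.15,0,0],"spin":0},{"translation":[0,0,0],"spin":0}]'
python3 go.py '[.532,.3,.033]'
```

```text
time: 9.68
ee_pos: [0.5328, 0.2973, 0.0334]
eef_rot: [0.061, 0.706, -0.064, 0.702]
ft_force: [-0.2, 0.0, -2.7]
width: 0.0433
t 9.68 pos [0.5328 0.2973 0.0334] tool cm [ 0.04  0.25 -0.13] jaw deg 79.9 tilt -1.0 f [-0.25  0.02 -2.73] w 0.0433
```

The height has stalled at 33.4 mm (32.9 predicted for contact) and the load is dropping, so the cup is on the floor. Releasing.

```bash
python3 -m inch '[{"translation":[0,0,0],"spin":0},{"translation":[0,0,0],"spin":0},{"translation":[0,0,0],"spin":0},{"translation":[0,0,0],"spin":0},{"translation":[0,0,0],"spin":0},{"translation":[0,0,0],"spin":0}]' 0.15
python3 go.py '[.532,.297,.033]'
```

```text
time: 10.42
ee_pos: [0.5336, 0.2978, 0.0336]
eef_rot: [0.061, 0.706, -0.063, 0.703]
ft_force: [-0.1, 0.5, 0.9]
width: 0.0736
t 10.43 pos [0.5336 0.2978 0.0336] tool cm [ 0.06 -0.11 -0.14] jaw deg 79.9 tilt -1.0 f [-0.13  0.45  0.85] w 0.0736
```

```bash
python3 -m inch '[{"translation":[-1,0,0],"spin":0},{"translation":[-2,0,0],"spin":0},{"translation":[-3,0,0],"spin":0},{"translation":[-4,0,0],"spin":0},{"translation":[-4,0,0],"spin":0},{"translation":[-3,0,0],"spin":0},{"translation":[0,0,-4],"spin":0},{"translation":[0,0,-4],"spin":0},{"translation":[0,4,-2],"spin":0},{"translation":[0,4,0],"spin":0},{"translation":[0,4,0],"spin":0},{"translation":[0,0,0],"spin":0},{"translation":[0,0,0],"spin":0}]'
python3 - <<'E'
from h import *
t=optics.camera("top")[:,:,::-1];s=optics.camera("scene")[:,:,::-1]
cv2.imwrite("pics/t4.png",t);cv2.imwrite("pics/s4.png",s)
for n,i in(("top",t),("scene",s)):
    for b in blobs(i,60,900,75): 
        if 100<b[0][0]<560 and 180<b[0][1]<330: print(n,b[0],b[1],plane(n,b[0],.056).round(4),plane(n,b[0],.064).round(4))
E
python3 go.py '[.532,.297,.033]'
```

```text
time: 12.05
ee_pos: [0.4572, 0.4364, 0.2304]
eef_rot: [0.067, 0.701, -0.06, 0.707]
ft_force: [-0.7, 0.4, 0.2]
width: 0.074
top [426.1, 265.4] 729 [ 0.4787 -0.2147  0.056 ] [ 0.4787 -0.2128  0.064 ]
top [154.1, 239.1] 280 [0.5327 0.2957 0.056 ] [0.5321 0.2927 0.064 ]
top [341.2, 284.2] 222 [ 0.445  -0.0563  0.056 ] [ 0.4453 -0.0559  0.064 ]
scene [362.2, 213.3] 719 [0.3996 0.0298 0.056 ] [0.4094 0.033  0.064 ]
scene [458.1, 228.3] 96 [0.3697 0.2008 0.056 ] [0.38   0.2019 0.064 ]
scene [309.2, 219.4] 275 [ 0.456  -0.0511  0.056 ] [ 0.4652 -0.047   0.064 ]
scene [494.9, 306.6] 430 [0.5346 0.2978 0.056 ] [0.5429 0.2978 0.064 ]
scene [149.2, 313.0] 484 [ 0.7624 -0.1775  0.056 ] [ 0.7679 -0.1718  0.064 ]
t 12.15 pos [0.457  0.4365 0.2302] tool cm [ 19.65 -12.59   9.76] jaw deg 79.6 tilt -0.9999 f [ 0.28 -0.17 -0.01] w 0.074
```

View pics/s4.png

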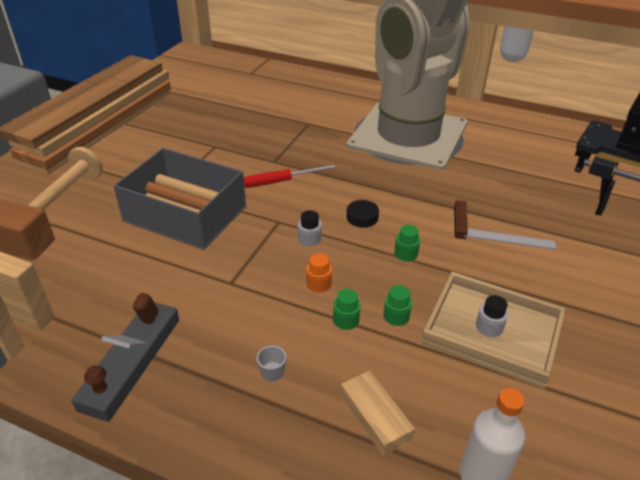

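View pics/t4.png

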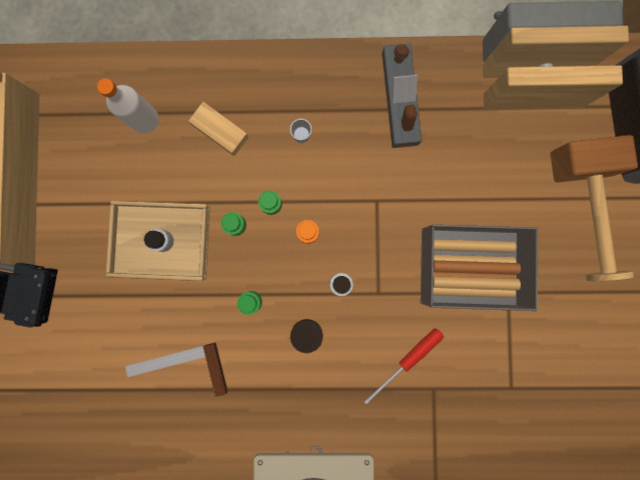

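The foot stands upright in the tray, at (494,315) in the scene view and (156,240) from the top. The soft foot is still at top (341,284), its starting pixel. The gripper is clear, so I'm handing in.

```bash
python3 -c "
from bench import close_job
print(close_job())"
```

```text
the job is handed in; nothing more can be done
None
```

I pressed foot F1, which started at (0.504, 0.085). It pushed back with 11.4 N at about 7 mm, where a soft pad would give about 3 N, so I took it as the firm foot. I then gripped it by the cup and set it down near the tray's centre. I handed the job in at about 12 s of the 46 s allowed.

**Last checks:** the final pictures show F1 upright inside the tray at about (0.532, 0.295). The other foot stands where it began, within 0.1 px in the top view. The gripper is open and well clear, with no contact force.

**Loose ends:**
- **Soft foot:** I did not press it, so F1 being the firm one rests on that one reading.
- **Sideways force:** the press also showed about 5.6 N sideways, but the foot did not move noticeably.
- **Tray placing:** the final top-view position is about 5 mm off the tool position at release. That is more than the 2 mm calibration error, probably because the dark patch I measured includes the pad's side. It is far from any wall.
- **Height in the tray:** I judged contact with the floor from the descent stopping within 0.5 mm of the predicted height, not from a direct measurement.

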